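# Split a press-fit bearing housing evenly with a wedge

### The job

Take the wooden-handled wedge from its stand and work it, blade down, into the slots at the two ends of the bearing housing's seam, a little at one end and then the other, until the loose half stands at least 6 mm open at both ends and evenly. It is a tight fit in a soft casting: ease the wedge in gently and let the seam creep, never force either half, and never let one end get more than about 4 mm ahead of the other. Open it with the wedge alone, leave the other tools where they are, and put the wedge back upright in its stand.

Things in the scene. Friction and masses are not known exactly. Their poses are not given: they have to be found in the camera images.
- wedge: Loose wedge, 160 g, 112 mm tall. Origin: middle of the blade's tip edge; z up to the handle. Smooth steel blade 20 mm wide (y), tapering on both faces (x): 2 mm thick at the tip, 14 mm at z = 50 mm (0.24 mm per mm); pressed down with 10 N in a slot it thrusts some 15 N at each half. Above it a wooden handle block, 24 (x) by 30 mm (y), z = 50 to 112 mm, gripped across the 24 mm; its underside is a shoulder.
- stand: Fixed wooden block 66 x 60 x 56 mm (x, y, z), origin at the centre of its underside. An upright rectangular through hole in its middle, 18 mm (x) by 25 mm (y), takes the blade. Seated, the wedge's shoulder rests on the block's top, so that the blade tip is 6 mm above the origin.
- housing: Aluminium split bearing housing, 140 mm long (y), 60 mm high; its half nearer the robot is bolted down and gives nowhere. Origin: bench height, mid length, in the fixed half's seam face; x points across the seam to the loose half, y along the seam to the left. Fixed half: x = -45 to 0 mm (low feet to -67 mm). More than 35 N from the wedge on either half cracks it.
- cover: Loose half, x = 0 to 50 mm, same frame as housing when closed. Slides along housing x on tight dowels, turns slightly about its origin's upright; stays where left, cannot lift. Gummy drag: at a slot, under 4 N of sideways thrust does nothing; above, that end creeps open 1.25 mm/s per 10 N more while the other end stays put. Starts 0.3 to 2.7 mm open, not quite evenly.
- slot_left (a point): Point on the fixed half: top (60 mm above the bench) of the left (+y) slot's middle, in the seam face, at housing y = +55 mm. The slot is 30 mm long (y = 40 to 70 mm), full height, cut 2.5 mm into each half: 5 mm wide when shut, as much wider as this end stands open. The wedge touches only its two top edges; the fixed one lies 2.5 mm to this point's -x side.
- slot_right (a point): The same for the right slot, at housing y = -55 mm (slot from -40 to -70 mm).
- cover_edge_left (a point): Point on the loose half that meets slot_left when the halves touch: its distance along housing x from slot_left is the left end's opening. The loose slot wall lies 2.5 mm to its +x side. The edges spring back, so the opening left by the wedge is about 1.2 mm less than the blade's thickness at the slot's top minus 5 mm; the blade's depth is a truer gauge than this reading.
- cover_edge_right (a point): The same for the right end.
- hammer: Bystander: cobbler's hammer lying on the bench at the right, 213 mm.
- awl: Bystander: awl with a beech handle lying near the stand, 155 mm.
- wax_block: Bystander: small block of wax near the bench's front edge, 34 x 52 x 20 mm.
- tack_tin: Bystander: round open tin of tacks, 68 mm across, 24 mm high.
- tape_roll: Bystander: roll of masking tape, 110 mm across, 36 mm high.
There are look-alikes about, which are no part of the job. There is more than one size of the stand; the one meant has the size given above.

How it is judged:
By the outcome, as a careful person would: the job done as asked, in the order asked, and still so for the second after the job is handed in, with the robot touching nothing.
It also fails if it takes over 72 s, if anything falls off the work surface, if the arm or the gripper's body presses on something with over 40 N, if the wrist force passes 120 N, or if a joint passes its speed limit or range.

### The arm

A 6-joint arm with a two-finger parallel gripper is mounted at the origin on a cart in front of the work surface, level with it; the furniture and walls round the work are solid. World frame = base frame: x ahead of the robot, y to its left, z up, the work surface at z = 0. Lengths are in m, angles in rad, forces in N, time in s.
With the tool pointing down it reaches from about 0.375 to 0.9 m from the base axis. Payload 3.1 kg.
Tool frame: the origin (TCP) lies at the very end of the fingers, on their centre line; the grasp point (between the pads) lies 19 mm behind it; z points along the fingers, y is the line along which they close (so a half turn about z gives the same grasp; the last joint's range is limited). The gripper opens to 85 mm and grips with 20 to 120 N. Pads are 22 mm wide; open, the fingers measure 114 mm over their backs; the gripper's body (76 mm by 85 mm) begins 54 mm behind the grasp point. The pads swing forward as they close: fully open they stand 13 mm farther back than shut.
Start: joints at [0.923, 0.527, 1.433, -0, 1.181, -0.178], TCP at [0.282, 0.558, 0.203] pointing down, gripper open.
Joint ranges: [-3.08, 3.08], [-0.75, 2.2], [0.22, 2.44], [-1.43, 4.57], [0, 2.65], [-2.85, 2.85]. Speed limits (rad/s): [2.79, 2.79, 3.14, 3.14, 3.14, 3.14].

### API

Orientations are given as a rotation vector (axis times angle).
In Python, from plant import env gives the robot as it stands. The module is installed in compiled form; this text tells all that it offers.
- The arm moves only by the tool move_arm, never from a script. Its argument "series" is a list of rows, each a list of 2 entries, a list of its own where there are three numbers: the shift along the tool's x, y, z each as a share of 0.2 m, from -1 to 1, then the turn about the tool's z as a share of pi/4 rad, from -1 to 1. A call has 1 to 8 rows; each row shifts and turns the commanded pose from where the row before left it, along the tool's axes as they then stand; what a row does not reach is not made up. A row lasts 1/8 s, in which the tool goes at most 62.5 mm and 10.7 degrees, less where a joint would pass 70% of its speed; a pose out of reach is approached as far as the arm can. A call with a number of a shift or a turn outside -1 to 1 is refused whole. A call with a gripper value outside its range is refused whole. "jaw" is the finger opening in mm, from 0 to 85.4, set as the call begins (left out, the last holds). The fingers move at their own pace and stop on an object; "grip_force" is the grip in N (left out, the last holds). Time passes only in rows, so rows that do not move let the fingers close. It gives the time, the measured TCP pose, the force, the opening and the grip force at its end, in the units of the state.
- env.sense(): the state, without advancing time (a new reading comes with each control period).
- env.snapshot(name): name is "scene" or "side" or "wrist"; returns a dict with "pixels" (384x512x3 uint8, blue, green, red), "fx", "fy", "cx", "cy" (pixels), "view" (4x4, takes a point from world to camera coordinates); the wrist camera has in their place "mount" (4x4, takes a point from camera to tool coordinates, whose origin is the TCP and whose axes are the flange's). Camera axes: x right, y down, z forward; pixel columns grow to the right and rows downward; lengths in m; the calibration is good to about 2 mm. A picture is of the moment at which its call begins: read the wrist's pose just before it. There is no depth.
- env.job_done(): hands the job in; it is judged then, once.
The state is a dict: "time_s": time; "q": joint angles; "qd": joint speeds; "joint_torque": joint torques, N m; "tcp_pos": TCP position; "ee_rot": TCP orientation; "ft_force": force on the tool from outside, world axes, zero at the start; "ft_torque": the same for the moment, N m; "opening": opening from 0.0 (shut) to 1.0 (fully open); "finger_force": force on a finger pad.
Only numpy, scipy, OpenCV 4.12 (cv2) and the standard library are available. Lean on these libraries where they do the work, as an engineer would, in place of code of your own. Each camera call takes 0.05 s, during which the arm holds its last target. There are 200 camera calls.

## Working session

There is one attempt and no reset: what is moved stays moved. The work goes in short steps, Python scripts to look and compute and a tool call to move; the robot and the scene stay as the last step left them, time stands still between calls to the robot, and variables do not carry over. Pictures are saved under pics/ and viewed, at most 10 in all, crops included, and the job is handed in when it is done.

Besides the shell and the picture viewer there is one more tool, called after "Emit:" by a JSON object that holds its "fn" and its "kwargs". move_arm: Moves the arm, as the interface text tells. Shift numbers are shares of 0.2 m and turn numbers shares of pi/4 rad, none past 1 either way. Its arguments: {"type":"object","properties":{"series":{"type":"array"},"jaw":{"type":"number"},"grip_force":{"type":"number"}},"required":["series"]}

```bash
mkdir -p pics; cat > h.py <<'E'
import numpy as np, cv2
from scipy.spatial.transform import Rotation as R
from plant import env
def snap(n,fn):
    s=env.sense(); d=env.snapshot(n); cv2.imwrite('pics/'+fn,d['pixels'])
    if n=='wrist':
        T=np.eye(4);T[:3,:3]=R.from_rotvec(s['ee_rot']).as_matrix();T[:3,3]=s['tcp_pos']
        C=T@np.array(d['mount'])
    else: C=np.linalg.inv(np.array(d['view']))
    d['C']=C; np.savez('pics/'+fn[:-4],C=C,k=[d['fx'],d['fy'],d['cx'],d['cy']],px=d['pixels'])
    return d
def load(fn):
    z=np.load('pics/'+fn+'.npz'); k=z['k']; return dict(C=z['C'],fx=k[0],fy=k[1],cx=k[2],cy=k[3],pixels=z['px'])
def ray(d,u,v):
    return d['C'][:3,3], d['C'][:3,:3]@np.array([(u-d['cx'])/d['fx'],(v-d['cy'])/d['fy'],1])
def plane(d,u,v,z):
    o,r=ray(d,u,v); return o+r*(z-o[2])/r[2]
def proj(d,p):
    c=np.linalg.inv(d['C'])@np.append(p,1); return np.array([d['fx']*c[0]/c[2]+d['cx'],d['fy']*c[1]/c[2]+d['cy']])
def tri(d1,p1,d2,p2):
    o1,r1=ray(d1,*p1);o2,r2=ray(d2,*p2)
    A=np.stack([r1,-r2],1);t=np.linalg.lstsq(A,o2-o1,rcond=None)[0]
    a,b=o1+t[0]*r1,o2+t[1]*r2; return (a+b)/2,np.linalg.norm(a-b)
E
python3 - <<'E'
from h import *
s=env.sense(); print({k:np.round(v,3) for k,v in s.items()})
a=snap('scene','s0.png');b=snap('side','d0.png');c=snap('wrist','w0.png')
for d in(a,b,c): print(d['C'].round(3).tolist(),d['fx'],d['cx'],d['cy'])
cv2.imwrite('pics/all0.png',cv2.resize(np.vstack([a['pixels'],b['pixels']]),(400*1,600)))
cv2.imwrite('pics/s0b.png',cv2.resize(a['pixels'],(800,600),interpolation=cv2.INTER_CUBIC))
cv2.imwrite('pics/d0b.png',cv2.resize(b['pixels'],(800,600),interpolation=cv2.INTER_CUBIC))
E
```

```text
{'time_s': np.float64(0.0), 'q': array([ 0.924,  0.528,  1.434, -0.   ,  1.181, -0.178]), 'qd': array([-0.001, -0.001,  0.003, -0.002,  0.   ,  0.   ]), 'joint_torque': array([-1.0000e-03, -4.4236e+01, -1.7802e+01, -0.0000e+00,  8.0000e-03,
        0.0000e+00]), 'tcp_pos': array([0.282, 0.557, 0.202]), 'ee_rot': array([-7.290e-01, -3.055e+00,  3.000e-03]), 'ft_force': array([-0.216, -0.82 ,  0.293]), 'ft_torque': array([ 0.041,  0.036, -0.002]), 'finger_force': np.float64(0.0), 'opening': np.float64(1.0)}
[[0.603, -0.611, 0.513, -0.009], [-0.797, -0.453, 0.399, -0.643], [-0.011, -0.65, -0.76, 0.88], [0.0, 0.0, 0.0, 1.0]] 408.06916663304037 257.6097356256921 200.07032999304988
[[0.904, -0.178, 0.388, 0.201], [-0.427, -0.403, 0.809, -0.921], [0.012, -0.898, -0.441, 0.464], [0.0, 0.0, 0.0, 1.0]] 371.064239638438 256.571687397589 194.06732219317462
[[0.453, 0.857, 0.246, 0.219], [0.892, -0.434, -0.128, 0.588], [-0.003, 0.278, -0.961, 0.374], [0.0, 0.0, 0.0, 1.0]] 265.1735639858765 257.2913409149733 191.62472329830558
```

View pics/s0b.png

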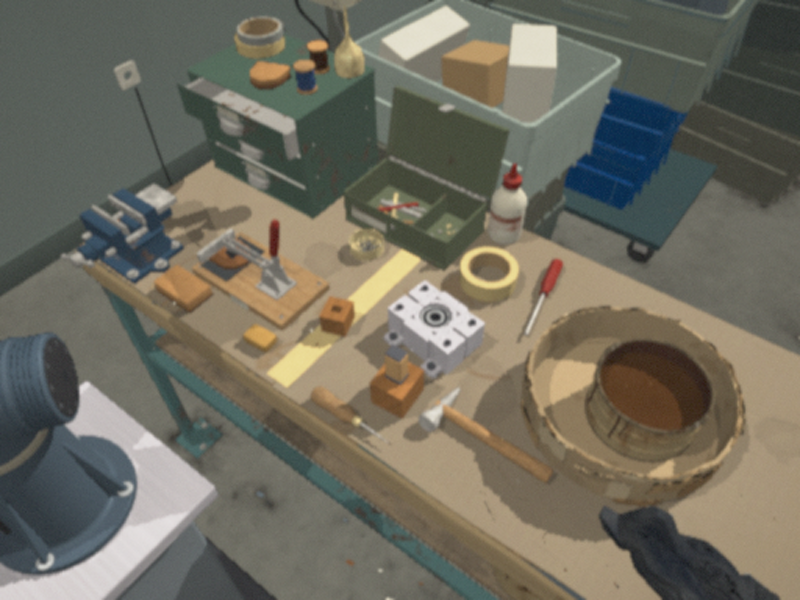

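View pics/d0b.png

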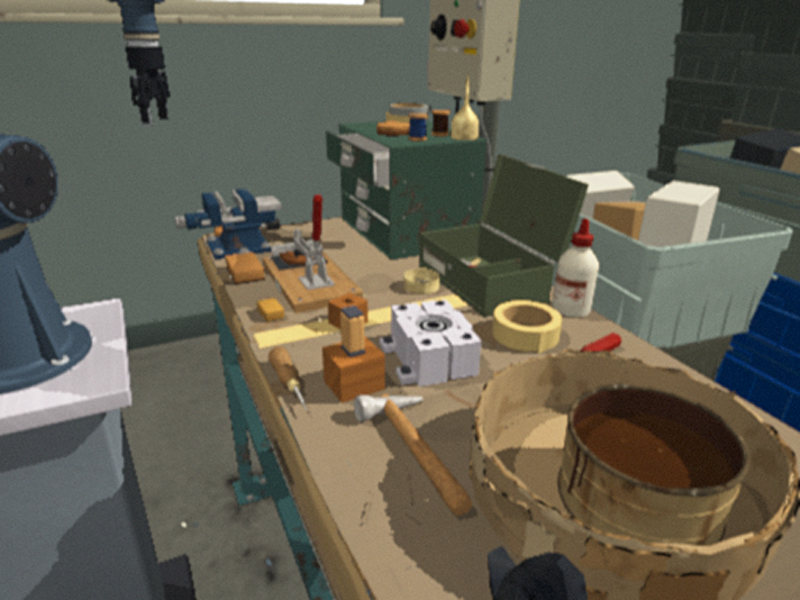

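The scene picture (800-px scale) shows the wedge upright in the larger orange block at (398,375). A smaller holed block, the look-alike, is at (337,316), and the housing is at (435,325). The side view shows the same layout, with the stand at (353,365) and the housing at (435,340). I'll confirm with one enlarged crop.

```bash
python3 - <<'E'
from h import *
a=load('s0');b=load('d0')
k=1.5625
print('handle top',tri(a,(396/k,353/k),b,(352/k,312/k)), plane(a,396/k,353/k,.118))
print('small block',plane(a,337/k,305/k,.04),plane(a,320/k,320/k,.03),plane(a,353/k,318/k,.03))
A=cv2.resize(a['pixels'][175:275,195:330],None,fx=4,fy=4,interpolation=cv2.INTER_CUBIC)
B=cv2.resize(b['pixels'][185:260,195:330],None,fx=4,fy=4,interpolation=cv2.INTER_CUBIC)[:200*1+100]
A=A[:300] if 0 else A
cv2.imwrite('pics/crop0.png',cv2.resize(np.vstack([A,B]),None,fx=.85,fy=.85))
E
```

```text
handle top (array([ 0.43564414, -0.28312934,  0.11843726]), np.float64(0.0004496975537535684)) [ 0.43615955 -0.28288523  0.118     ]
small block [ 0.50335595 -0.0990573   0.04      ] [ 0.46553586 -0.09157622  0.03      ] [ 0.50327322 -0.13481807  0.03      ]
```

View pics/crop0.png

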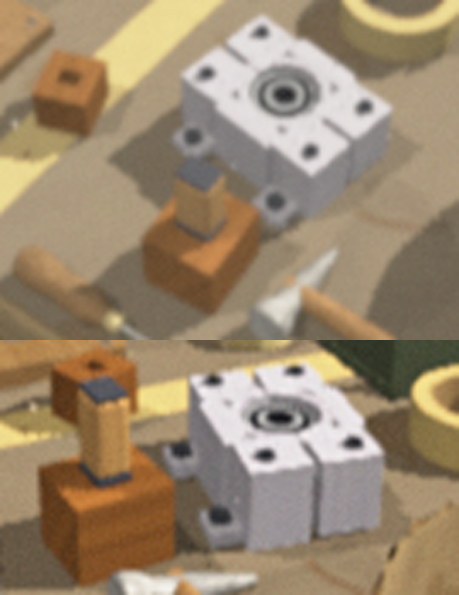

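The crop confirms it: the wedge, with its wooden handle and dark top, stands in the larger block, and the small holed block at crop (70,90) holds nothing. The stand's top face spans about (145,240), (210,270) and (262,220). The housing's top face spans (182,72), (262,18), (388,105) and (316,172).

```bash
python3 - <<'E'
from h import *
a=load('s0');b=load('d0')
f=lambda p,z:plane(a,195+p[0]/3.4,175+p[1]/3.4,z)
H=[f(p,.06) for p in[(182,72),(262,18),(388,105),(316,172)]]
S=[f(p,.056) for p in[(145,240),(210,270),(262,220)]]
for n,X in(('H',H),('S',S)):
    print(n,np.round(X,3).tolist(),'len',[round(np.linalg.norm(X[i+1]-X[i]),3) for i in range(len(X)-1)],'ang',[round(np.degrees(np.arctan2(*(X[i+1]-X[i])[1::-1])),1) for i in range(len(X)-1)])
M=R.from_rotvec(env.sense()['ee_rot']).as_matrix();print(M.round(3))
# wrist camera offset
c=load('w0');T=np.eye(4);T[:3,:3]=M;T[:3,3]=env.sense()['tcp_pos'];print((np.linalg.inv(T)@c['C']).round(3))
E
```

```text
H [[0.541, -0.185, 0.06], [0.625, -0.201, 0.06], [0.608, -0.332, 0.06], [0.522, -0.324, 0.06]] len [np.float64(0.086), np.float64(0.132), np.float64(0.086)] ang [np.float64(-11.0), np.float64(-97.3), np.float64(174.7)]
S [[0.402, -0.259, 0.056], [0.41, -0.312, 0.056], [0.466, -0.316, 0.056]] len [np.float64(0.053), np.float64(0.056)] ang [np.float64(-81.8), np.float64(-4.4)]
[[-0.892  0.452 -0.001]
 [ 0.452  0.892 -0.001]
 [ 0.    -0.002 -1.   ]]
[[-0.001 -0.961 -0.278  0.071]
 [ 1.    -0.001 -0.002 -0.001]
 [ 0.001 -0.278  0.961 -0.172]
 [ 0.     0.     0.     1.   ]]
```

Emit:
{"fn": "move_arm", "kwargs": {"series": [[[0,0,-0.03],0.2],[[0,0,-0.03],0.2],[[0,0,-0.03],0.2],[[0,0,-0.03],0.2],[[0,0,-0.03],0.2],[[0,0,-0.03],0.2],[[0,0,-0.03],0.2],[[0,0,-0.03],0.2]]}}

```text
time_s: 1.15
tcp_pos: [0.2821, 0.5573, 0.2503]
ee_rot: [2.392, 2.037, -0.002]
ft_force: [1.2, 0.3, 0.1]
opening: 1.004
finger_force: 0.0
```

Emit:
{"fn": "move_arm", "kwargs": {"series": [[[-0.2,0.08,0],0],[[-0.25,0.11,0],0],[[-0.26,0.11,0],0],[[-0.26,0.11,0],0],[[-0.26,0.11,0],0],[[-0.26,0.11,0],0],[[-0.26,0.11,0],0],[[-0.26,0.11,0],0]]}}

```text
time_s: 2.15
tcp_pos: [0.3885, 0.1325, 0.2507]
ee_rot: [2.386, 2.043, 0.001]
ft_force: [1.1, 0.1, -0.5]
opening: 1.0
finger_force: 0.0
```

Emit:
{"fn": "move_arm", "kwargs": {"series": [[[-0.26,0.11,0],0],[[-0.26,0.11,0],0],[[-0.26,0.11,0],0],[[-0.26,0.11,0],0],[[-0.26,0.11,0],0],[[-0.26,0.11,0.02],0],[[-0.26,0.11,0.04],0],[[-0.22,0.1,0.04],0]]}}

```text
time_s: 3.15
tcp_pos: [0.4976, -0.298, 0.2301]
ee_rot: [2.388, 2.042, 0.0]
ft_force: [1.4, 0.3, -0.2]
opening: 1.0
finger_force: 0.0
```

```bash
python3 - <<'E'
from h import *
d=snap('wrist','w1.png'); s=env.sense();print(s['time_s'],s['tcp_pos'],s['ee_rot'],s['q'])
for n,p in(('h',[.436,-.283,.118]),('H',[.57,-.255,.06])):print(n,proj(d,p))
cv2.imwrite('pics/w1b.png',cv2.resize(d['pixels'],(800,600),interpolation=cv2.INTER_CUBIC))
E
```

```text
3.2 [ 0.4993583  -0.30458064  0.22903987] [ 2.38574686  2.03495559 -0.00339168] [-0.7369899   0.4416203   1.50949887 -0.00312022  1.18494196 -0.57745159]
h [200.20464779 175.96152638]
H [309.35569217 127.93841636]
```

View pics/w1b.png

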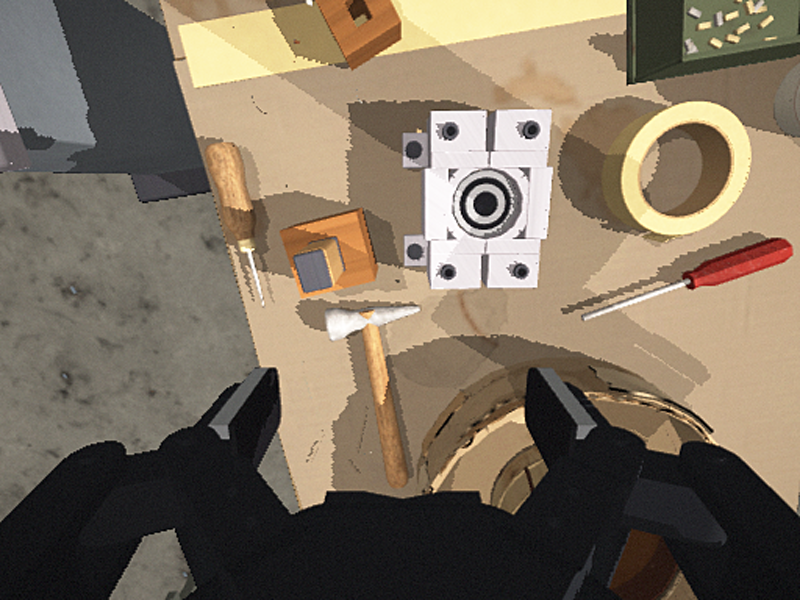

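The wrist view shows the stand top around (330,240) with the dark handle top at (312,268). It also shows the awl at (235,210), the hammer head at (360,320), and the housing with its seam near u≈487, with ends at v≈112 and v≈288.

```bash
python3 - <<'E'
from h import *
d=load('w1');px=d['pixels'];k=1.5625
g=px.astype(int)
hsv=cv2.cvtColor(px,cv2.COLOR_BGR2HSV)
# handle top: grey-blue dark in window
w=np.zeros(px.shape[:2],np.uint8); w[150:195,180:225]=1
m=((hsv[...,1]<90)&(hsv[...,2]<150)&(g[...,0]>g[...,2])&(w>0)).astype(np.uint8)
def big(m):
    cs,_=cv2.findContours(m,cv2.RETR_EXTERNAL,cv2.CHAIN_APPROX_NONE);return max(cs,key=cv2.contourArea)
def rect(c,z):
    b=cv2.boxPoints(cv2.minAreaRect(c)); P=np.array([plane(d,u,v,z) for u,v in b])
    print('px',(b*k).round(0).tolist(),'ctr',P.mean(0).round(4),[(round(np.linalg.norm(P[(i+1)%4]-P[i])*1e3,1),round(np.degrees(np.arctan2(*(P[(i+1)%4]-P[i])[1::-1])),1)) for i in range(2)])
rect(big(m),.118)
w[:]=0;w[60:195,255:370]=1
m=((hsv[...,1]<50)&(hsv[...,2]>160)&(w>0)).astype(np.uint8); m=cv2.morphologyEx(m,cv2.MORPH_CLOSE,np.ones((9,9)))
rect(big(m),.06)
# stand top edges by hand
P=np.array([plane(d,u/k,v/k,.056) for u,v in[(282,229),(365,209),(377,268)]]);print(P.round(4).tolist(),np.linalg.norm(np.diff(P,axis=0),axis=1),[np.degrees(np.arctan2(*(P[i+1]-P[i])[1::-1])) for i in(0,1)])
# seam columns
gr=cv2.cvtColor(px,cv2.COLOR_BGR2GRAY).astype(int)
for v in(74,80,86,92,98,160,166,172,178,182): print(v,gr[v,300:326].tolist())
E
```

```text
px [[293.0, 256.0], [321.0, 248.0], [331.0, 286.0], [303.0, 293.0]] ctr [ 0.4359 -0.2801  0.118 ] [(np.float64(20.3), np.float64(6.1)), (np.float64(27.2), np.float64(-86.8))]
px [[403.0, 109.0], [552.0, 109.0], [552.0, 288.0], [403.0, 288.0]] ctr [ 0.5649 -0.2572  0.06  ] [(np.float64(112.6), np.float64(-9.0)), (np.float64(140.3), np.float64(-93.2))]
[[0.4034, -0.2527, 0.056], [0.4743, -0.2474, 0.056], [0.4755, -0.2974, 0.056]] [0.07111501 0.05000001] [np.float64(4.227303471196831), np.float64(-88.61838817195311)]
74 [231, 234, 236, 236, 234, 234, 235, 234, 227, 168, 245, 178, 79, 96, 98, 96, 89, 162, 254, 237, 233, 235, 236, 234, 237, 235]
80 [239, 238, 237, 234, 233, 235, 238, 237, 234, 238, 242, 131, 87, 96, 97, 92, 110, 213, 246, 237, 236, 236, 238, 235, 235, 237]
86 [238, 235, 236, 239, 239, 235, 236, 234, 236, 242, 252, 76, 94, 100, 95, 84, 132, 251, 237, 233, 235, 238, 236, 236, 237, 235]
92 [237, 235, 236, 238, 238, 234, 236, 238, 239, 243, 217, 80, 96, 97, 97, 95, 172, 254, 238, 236, 233, 232, 232, 233, 237, 238]
98 [233, 236, 236, 234, 231, 235, 236, 235, 234, 234, 238, 243, 202, 112, 238, 246, 239, 239, 238, 235, 234, 238, 240, 237, 236, 234]
160 [234, 231, 228, 231, 236, 232, 231, 234, 238, 238, 142, 202, 244, 237, 233, 235, 234, 234, 236, 236, 236, 235, 237, 239, 237, 237]
166 [235, 235, 235, 235, 235, 233, 240, 244, 75, 96, 95, 88, 135, 249, 240, 237, 235, 236, 232, 233, 236, 233, 234, 233, 237, 235]
172 [234, 235, 231, 236, 234, 237, 238, 221, 80, 101, 95, 89, 147, 252, 239, 236, 237, 236, 235, 235, 236, 236, 235, 239, 233, 124]
178 [233, 236, 238, 238, 236, 238, 242, 253, 75, 96, 94, 113, 213, 243, 235, 232, 232, 235, 236, 234, 237, 236, 235, 235, 234, 236]
182 [236, 239, 238, 235, 237, 240, 241, 213, 134, 147, 108, 136, 252, 243, 240, 237, 237, 237, 234, 234, 238, 240, 239, 237, 238, 237]
```

```bash
cat >> h.py <<'E'
def slot_edges(d,c,vs,half=14,lev=165):
    """sub-pixel dark-band edges about column c (function of row); returns world points on z=.06"""
    g=cv2.cvtColor(d['pixels'],cv2.COLOR_BGR2GRAY).astype(float);L=[];Q=[]
    for v in vs:
        c0=int(round(c(v) if callable(c) else c)); u=c0
        l=u
        while g[v,l]<lev and l>0:l-=1
        r=u
        while g[v,r]<lev and r<511:r+=1
        L.append(plane(d,l+(g[v,l]-lev)/(g[v,l]-g[v,l+1]),v,.06)); Q.append(plane(d,r-(g[v,r]-lev)/(g[v,r]-g[v,r-1]),v,.06))
    return np.array(L),np.array(Q)
E
python3 - <<'E'
from h import *
d=load('w1')
L1,Q1=slot_edges(d,313,range(76,95)); L2,Q2=slot_edges(d,309,range(166,181))
F=np.vstack([L1,L2]);C=np.vstack([Q1,Q2])
pf=np.polyfit(F[:,1],F[:,0],1);print('fixed dx/dy',pf,'yaw',np.degrees(np.arctan(-pf[0])),'resid mm',np.std(F[:,0]-np.polyval(pf,F[:,1]))*1e3)
yaw=np.arctan(-pf[0]);ux=np.array([np.cos(yaw),np.sin(yaw)]);uy=np.array([-ux[1],ux[0]])
for n,L,Q in(('L',L1,Q1),('R',L2,Q2)): print(n,'width mm',(np.median((Q-L)[:,:2]@ux)*1e3).round(2),'y range',(L[[0,-1],:2]@uy).round(4),'fixed x',np.median(L[:,:2]@ux).round(4),'cov x',np.median(Q[:,:2]@ux).round(4))
# slot ends in rows at fixed/dark centre
g=cv2.cvtColor(d['pixels'],cv2.COLOR_BGR2GRAY)
for u in(314,309): print(u,g[66:102,u].tolist(),g[148:192,u].tolist())
print('ux',ux,'uy',uy)
E
```

```text
fixed dx/dy [0.13860841 0.60492347] yaw -7.891395856653797 resid mm 0.17224312531392116
L width mm 6.98 y range [-0.114  -0.1342] fixed x 0.5992 cov x 0.6062
R width mm 5.99 y range [-0.2227 -0.2416] fixed x 0.5991 cov x 0.6051
314 [156, 155, 161, 159, 168, 91, 91, 95, 98, 102, 99, 100, 97, 97, 97, 97, 95, 96, 95, 101, 95, 98, 98, 101, 99, 94, 97, 94, 93, 87, 80, 208, 238, 239, 241, 252] [198, 122, 101, 99, 185, 249, 239, 234, 233, 235, 235, 233, 233, 237, 212, 239, 241, 240, 240, 239, 240, 239, 237, 239, 239, 241, 235, 233, 233, 234, 235, 234, 238, 237, 240, 252, 157, 147, 153, 152, 148, 150, 152, 152]
309 [153, 157, 160, 159, 117, 246, 242, 242, 168, 235, 238, 239, 239, 239, 238, 239, 240, 243, 244, 244, 242, 242, 241, 245, 243, 241, 243, 244, 247, 247, 214, 235, 234, 231, 236, 235] [210, 195, 173, 110, 85, 255, 244, 234, 236, 237, 230, 234, 238, 244, 177, 95, 96, 101, 96, 95, 97, 98, 99, 91, 101, 94, 97, 100, 99, 91, 96, 93, 87, 120, 147, 151, 153, 148, 151, 154, 150, 152, 149, 145]
ux [ 0.99053009 -0.1372958 ] uy [0.1372958  0.99053009]
```

Emit:
{"fn": "move_arm", "kwargs": {"series": [[[0.03,-0.15,0.1],-0.15],[[0.03,-0.15,0.1],-0.15]]}}

```text
time_s: 3.45
tcp_pos: [0.4382, -0.2779, 0.1896]
ee_rot: [-2.125, -2.313, -0.0]
ft_force: [-0.5, 0.3, 0.0]
opening: 1.003
finger_force: 0.0
```

```bash
python3 - <<'E'
from h import *
env.sense()
d=snap('wrist','w2.png'); s=env.sense();print(s['time_s'],s['tcp_pos'],s['ee_rot'])
px=d['pixels'];g=px.astype(int);hsv=cv2.cvtColor(px,cv2.COLOR_BGR2HSV)
u0,v0=proj(d,[.436,-.281,.118]);print(u0,v0)
w=np.zeros(px.shape[:2],np.uint8);w[int(v0)-45:int(v0)+45,int(u0)-40:int(u0)+40]=1
m=((hsv[...,1]<90)&(hsv[...,2]<150)&(g[...,0]>g[...,2])&(w>0)).astype(np.uint8)
cs,_=cv2.findContours(m,cv2.RETR_EXTERNAL,cv2.CHAIN_APPROX_NONE);c=max(cs,key=cv2.contourArea)
b=cv2.boxPoints(cv2.minAreaRect(c));P=np.array([plane(d,u,v,.118) for u,v in b])
print(b.round(1).tolist(),P.mean(0),[(round(np.linalg.norm(P[(i+1)%4]-P[i])*1e3,1),round(np.degrees(np.arctan2(*(P[(i+1)%4]-P[i])[1::-1])),1)) for i in range(2)])
M=R.from_rotvec(s['ee_rot']).as_matrix();print('err tool',M.T@(P.mean(0)-s['tcp_pos']))
cv2.imwrite('pics/w2b.png',cv2.resize(px,(800,600)))
# slot y ends from w1
e=load('w1');uy=np.array([.1373,.9905])
print([plane(e,u,v,.06)[:2]@uy for u,v in((313.5,97),(314,70.7),(309.5,162.1),(309.5,181.3))])
E
```

```text
3.5 [ 0.43204716 -0.27362876  0.18672704] [-2.11343787e+00 -2.30661246e+00  1.29704883e-03]
255.59587125814213 193.82847248141854
[[245.0, 179.0], [266.0, 179.0], [266.0, 206.0], [245.0, 206.0]] [ 0.43581541 -0.27988258  0.118     ] [(np.float64(19.8), np.float64(4.8)), (np.float64(27.0), np.float64(-84.7))]
err tool [-0.00718671  0.00386092  0.0686306 ]
[np.float64(-0.13772036844143828), np.float64(-0.10826583554422123), np.float64(-0.2176334897632603), np.float64(-0.24338451458384175)]
```

View pics/w2b.png

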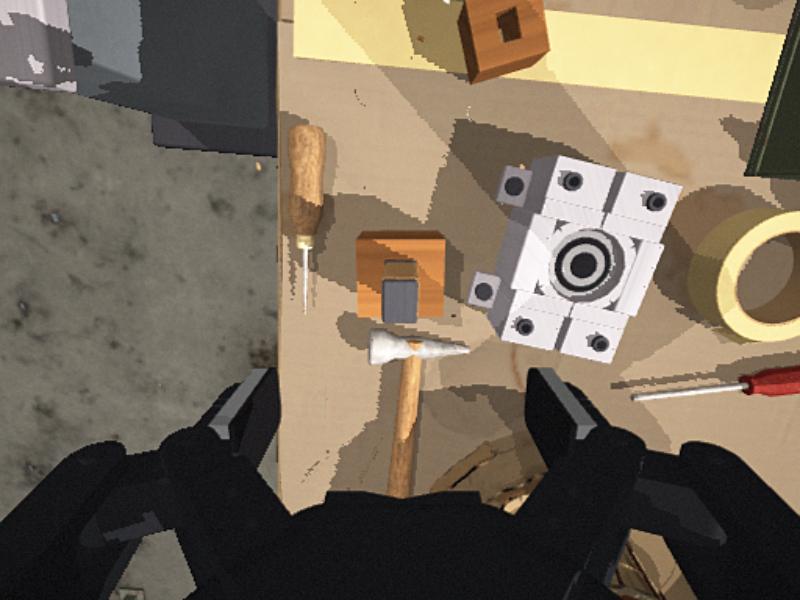

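The view shows the stand square to the image at (400,275) with the handle top at (400,300). The hammer head at (410,347) lies low and clear of the fingers.

Emit:
{"fn": "move_arm", "kwargs": {"series": [[[-0.037,0.02,0.1],0],[[0,0,0.2],0],[[0,0,0.18],0],[[0,0,0.08],0],[[0,0,0.02],0],[[0,0,0],0]]}}

```text
time_s: 4.25
tcp_pos: [0.4442, -0.2856, 0.0753]
ee_rot: [2.129, 2.309, -0.0]
ft_force: [0.3, -0.4, -0.1]
opening: 1.001
finger_force: 0.0
```

Emit:
{"fn": "move_arm", "kwargs": {"series": [[[0,0,0],0],[[0,0,0],0]]}}

```text
time_s: 4.5
tcp_pos: [0.4441, -0.2856, 0.0756]
ee_rot: [2.128, 2.308, -0.0]
ft_force: [0.2, -1.1, 0.0]
opening: 1.001
finger_force: 0.0
```

```bash
python3 - <<'E'
from h import *
d=snap('wrist','w3.png'); s=env.sense();print(s['time_s'],s['tcp_pos'],s['ee_rot'],s['qd'])
px=d['pixels'];g=px.astype(int);hsv=cv2.cvtColor(px,cv2.COLOR_BGR2HSV)
for z,p in((.118,[.436,-.281,.118]),):print(proj(d,p))
M=R.from_rotvec(s['ee_rot']).as_matrix();print('err tool',M.T@(np.array([.4358,-.2805,.09])-s['tcp_pos']))
cv2.imwrite('pics/w3b.png',cv2.resize(px,(800,600)))
E
```

```text
4.55 [ 0.44399141 -0.28551707  0.07541556] [ 2.12856569e+00  2.30833161e+00 -1.12904597e-04] [ 1.42110686e-03  5.80500988e-03  3.37096619e-03 -5.67040399e-04
  3.80983915e-04  6.76877116e-05]
[244.30701335 240.14140558]
err tool [ 0.0056448  -0.00774305 -0.01459992]
```

View pics/w3b.png

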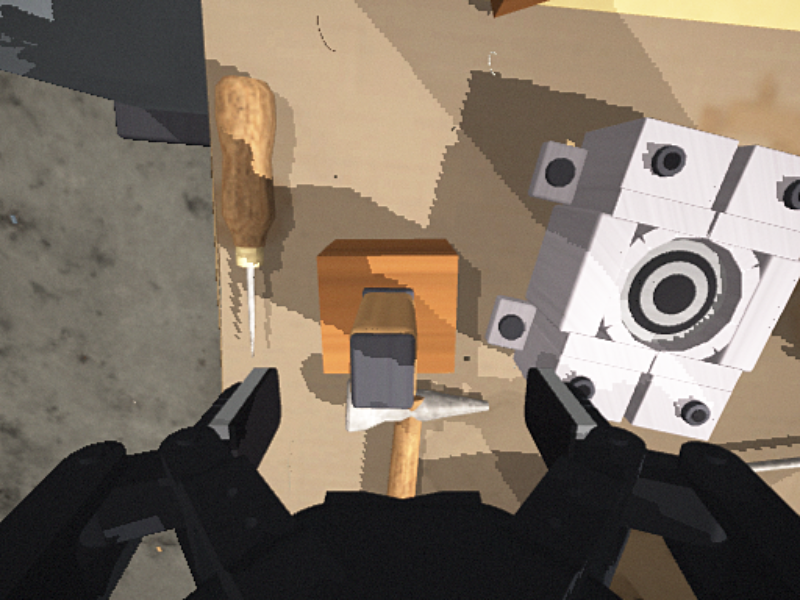

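The fingers are centred at u≈401 and the handle at u≈383, so about 7 mm off in tool y. That agrees with the computed error.

Emit:
{"fn": "move_arm", "kwargs": {"series": [[[0.014,-0.019,0.01],0],[[0.014,-0.019,0.01],0],[[0,0,0],0]]}}

```text
time_s: 4.92
tcp_pos: [0.4348, -0.2795, 0.0703]
ee_rot: [-2.129, -2.308, -0.0]
ft_force: [0.5, 0.4, 0.9]
opening: 0.999
finger_force: 0.0
```

Emit:
{"fn": "move_arm", "kwargs": {"series": [[[0,0,0],0],[[0,0,0],0],[[0,0,0],0],[[0,0,0],0],[[0,0,0],0],[[0,0,0],0]], "jaw": 15, "grip_force": 80}}

```text
time_s: 5.68
tcp_pos: [0.436, -0.2805, 0.071]
ee_rot: [2.129, 2.309, 0.0]
ft_force: [0.3, 0.4, 3.8]
opening: 0.254
finger_force: 79.4
```

Emit:
{"fn": "move_arm", "kwargs": {"series": [[[0,0,-0.03],0],[[0,0,-0.06],0],[[0,0,-0.08],0],[[0,0,-0.1],0],[[0,0,-0.1],0],[[0,0,-0.05],0.1],[[0,0,0],0.178],[[0,0,0],0]]}}

```text
time_s: 6.68
tcp_pos: [0.4353, -0.28, 0.1551]
ee_rot: [2.367, 2.066, -0.0]
ft_force: [-0.6, 0.2, -2.7]
opening: 0.259
finger_force: 78.7
```

```bash
cat >> h.py <<'E'
UX=np.array([.99053,-.1373]);UY=np.array([.1373,.99053])
FX,YL,YR=.5991,-.1227,-.2327
def st():
    s=env.sense();t=s['tcp_pos'];M=R.from_rotvec(s['ee_rot']).as_matrix();f=s['ft_force']
    print('t',round(s['time_s'],2),'hx %.4f hy %.4f tip z %.4f'%(t[:2]@UX,t[:2]@UY,t[2]-.065),'yaw %.2f'%np.degrees(np.arctan2(M[1,1],M[0,1])),'Fx %.1f Fy %.1f Fz %.1f'%(f[:2]@UX,f[:2]@UY,f[2]),'tilt',M[:2,2].round(4))
    return s,M
E
python3 - <<'E'
from h import *
s,M=st()
d=snap('wrist','w4.png');cv2.imwrite('pics/w4b.png',cv2.resize(d['pixels'],(800,600)))
for n,y,x in(('R',YR,.6021),('L',YL,.6027)):
    p=UX*x+UY*y; e=M.T@np.append(p-s['tcp_pos'][:2],0); print(n,p,e/.2)
print('expected tip px',proj(d,s['tcp_pos']-[0,0,.065])*1.5625)
E
```

```text
t 6.67 hx 0.4696 hy -0.2176 tip z 0.0901 yaw -7.78 Fx -0.6 Fy 0.1 Fz -2.7 tilt [-0.0001 -0.0001]
R [ 0.5644484  -0.31316466] [-7.69018377e-02  6.62293479e-01 -2.69216200e-05]
L [ 0.58014572 -0.20428874] [ 4.73091265e-01  6.66401674e-01 -8.71829499e-05]
expected tip px [402.93801769 301.02264374]
```

View pics/w4b.png

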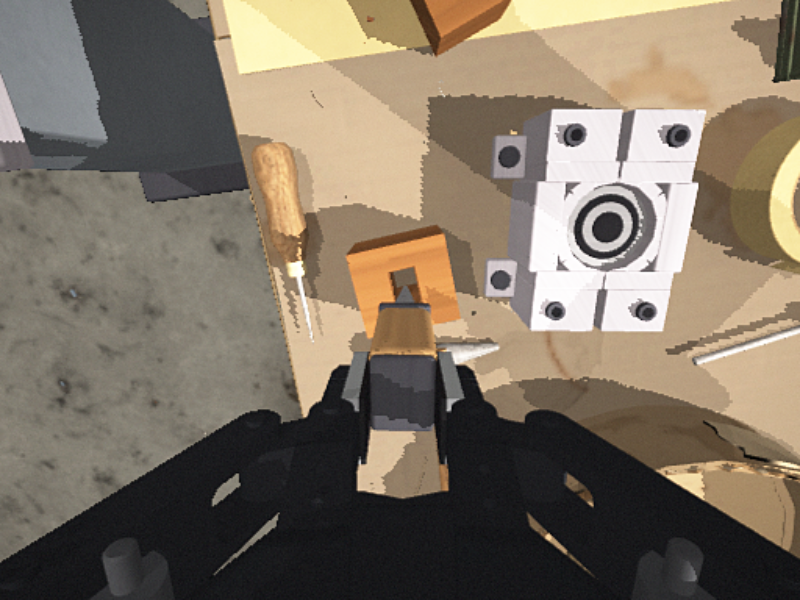

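The wedge is held upright. Its tip shows at (404,288), against (403,301) expected for the tip centre, and the blade hides part of that. The empty stand is at (403,280).

Emit:
{"fn": "move_arm", "kwargs": {"series": [[[-0.017,0.1,0],0],[[-0.02,0.2,0],0],[[-0.02,0.2,0],0],[[-0.02,0.12,0],0],[[0,0.042,0.05],0],[[0,0,0.04],0],[[0,0,0],0],[[0,0,0],0]]}}

```text
time_s: 7.72
tcp_pos: [0.5637, -0.3133, 0.1365]
ee_rot: [-2.368, -2.063, 0.0]
ft_force: [-0.8, -0.5, -1.7]
opening: 0.258
finger_force: 78.9
```

```bash
python3 - <<'E'
from h import *
s,M=st()
d=snap('wrist','w5.png');c=d['pixels'][150:290,170:350];cv2.imwrite('pics/w5b.png',cv2.resize(c,(720,560),interpolation=cv2.INTER_CUBIC))
print('tip px',[(proj(d,s['tcp_pos']-[0,0,.065]+M[:,0]*o)-[170,150])*4 for o in(-.01,.01)])
for n,x,y in(('Rin',FX,YR+.015),('Lmid',FX,YL)):print(n,(proj(d,np.append(UX*x+UY*y,.06))-[170,150])*4)
L,Q=slot_edges(d,proj(d,np.append(UX*.6027+UY*YL,.06))[0],range(*[int(proj(d,np.append(UX*.6027+UY*y,.06))[1]) for y in(YL+.01,YL-.01)]))
print('Lslot fixed x',np.median(L[:,:2]@UX),'cov',np.median(Q[:,:2]@UX))
E
```

```text
t 7.72 hx 0.6013 hy -0.2330 tip z 0.0715 yaw -7.88 Fx -0.7 Fy -0.6 Fz -1.7 tilt [-0.0009  0.0006]
tip px [array([351.79537726, 211.48512436]), array([351.77685604, 129.14128998])]
Rin [342.39896894  96.0639663 ]
Lmid [ 341.27874469 -337.57438267]
Lslot fixed x 0.5992339423806777 cov 0.6061368547497711
```

View pics/w5b.png

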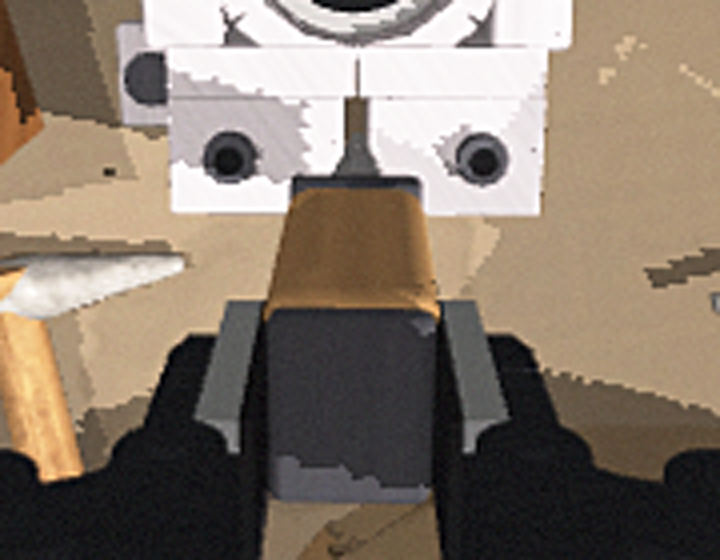

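The blade tip, at crop (356,140), sits over the slot, which spans 345–370 with its centre near 357. They are aligned to about 0.3 mm, so I'll descend.

Emit:
{"fn": "move_arm", "kwargs": {"series": [[[0,0.003,0.03],0],[[0,0,0.03],0],[[0,0,0.03],0],[[0,0,0.025],0],[[0,0,0.01],0],[[0,0,0],0],[[0,0,0],0]]}}

```text
time_s: 8.65
tcp_pos: [0.5645, -0.3133, 0.1113]
ee_rot: [-2.367, -2.063, 0.001]
ft_force: [-2.4, 0.6, -1.6]
opening: 0.257
finger_force: 78.8
```

```bash
python3 -c "
from h import *
st()"
```

```text
t 8.65 hx 0.6022 hy -0.2328 tip z 0.0463 yaw -7.86 Fx -2.5 Fy 0.3 Fz -1.6 tilt [-0.0016  0.0009]
```

Emit:
{"fn": "move_arm", "kwargs": {"series": [[[0,0,0.0025],0],[[0,0,0.0025],0],[[0,0,0.0025],0],[[0,0,0.0025],0],[[0,0,0.0025],0],[[0,0,0.0025],0],[[0,0,0],0]]}}

```text
time_s: 9.52
tcp_pos: [0.5648, -0.3136, 0.1085]
ee_rot: [-2.368, -2.063, 0.001]
ft_force: [-4.5, 1.3, 0.7]
opening: 0.257
finger_force: 79.2
```

```bash
python3 -c "
from h import *
st()"
```

```text
t 9.53 hx 0.6025 hy -0.2331 tip z 0.0435 yaw -7.86 Fx -4.6 Fy 0.7 Fz 0.7 tilt [-0.001   0.0003]
```

Emit:
{"fn": "move_arm", "kwargs": {"series": [[[0,-0.001,0.002],0],[[0,-0.001,0.002],0],[[0,0,0.002],0],[[0,0,0.002],0],[[0,0,0],0]]}}

```text
time_s: 10.15
tcp_pos: [0.5646, -0.3135, 0.1069]
ee_rot: [-2.368, -2.063, 0.0]
ft_force: [-4.8, 0.2, 0.9]
opening: 0.261
finger_force: 79.2
```

```bash
python3 -c "
from h import *
st()"
```

```text
t 10.15 hx 0.6023 hy -0.2330 tip z 0.0419 yaw -7.87 Fx -4.8 Fy -0.4 Fz 0.9 tilt [-0.0005  0.0002]
```

Emit:
{"fn": "move_arm", "kwargs": {"series": [[[0,-0.001,0.002],0],[[0,0,0.0025],0],[[0,0,0.0025],0],[[0,0.0003,0.0025],0],[[0,0.0003,0.0025],0],[[0,0.0003,0.0025],0]]}}

```text
time_s: 10.9
tcp_pos: [0.5645, -0.3135, 0.1041]
ee_rot: [-2.368, -2.064, 0.001]
ft_force: [-4.9, 0.5, 1.2]
opening: 0.257
finger_force: 79.3
```

```bash
python3 -c "
from h import *
st()"
```

```text
t 10.9 hx 0.6022 hy -0.2331 tip z 0.0391 yaw -7.86 Fx -4.9 Fy -0.2 Fz 1.2 tilt [-0.0006  0.0001]
```

Emit:
{"fn": "move_arm", "kwargs": {"series": [[[0,0,0.0035],0],[[0,0,0.0035],0],[[0,0,0.0035],0],[[0,0,0.0035],0],[[0,0.0002,0.0035],0],[[0,0.0003,0.0035],0]]}}

```text
time_s: 11.65
tcp_pos: [0.5648, -0.3138, 0.1007]
ee_rot: [2.368, 2.064, -0.001]
ft_force: [-5.6, 1.4, 4.9]
opening: 0.261
finger_force: 79.8
```

```bash
python3 -c "
from h import *
st()"
```

```text
t 11.65 hx 0.6026 hy -0.2333 tip z 0.0357 yaw -7.85 Fx -5.7 Fy 0.6 Fz 4.9 tilt [-0.     -0.0006]
```

Emit:
{"fn": "move_arm", "kwargs": {"series": [[[0,0.0004,0.0035],0],[[0,0.0004,0.0035],0],[[0,0.0003,0.0035],0],[[0,0.0004,0.0035],0],[[0,0.0003,0.0035],0],[[0,0.0004,0.0035],0]]}}

```text
time_s: 12.4
tcp_pos: [0.5652, -0.3141, 0.097]
ee_rot: [2.368, 2.064, -0.001]
ft_force: [-7.1, 0.0, 6.5]
opening: 0.252
finger_force: 80.0
```

```bash
python3 -c "
from h import *
st()"
```

```text
t 12.4 hx 0.6030 hy -0.2335 tip z 0.0320 yaw -7.85 Fx -7.1 Fy -0.9 Fz 6.5 tilt [ 0.     -0.0011]
```

Emit:
{"fn": "move_arm", "kwargs": {"series": [[[0,0.0003,0.0035],0],[[0,0.0003,0.0035],0],[[0,0.0003,0.0035],0],[[0,0.0003,0.0035],0],[[0,0.0003,0.0035],0],[[0,0.0003,0.0035],0],[[0,0,0],0]]}}

```text
time_s: 13.28
tcp_pos: [0.5657, -0.3144, 0.0931]
ee_rot: [2.367, 2.064, -0.001]
ft_force: [-7.3, -0.0, 7.6]
opening: 0.254
finger_force: 80.1
```

```bash
python3 -c "
from h import *
st()"
```

```text
t 13.28 hx 0.6035 hy -0.2337 tip z 0.0281 yaw -7.83 Fx -7.2 Fy -1.0 Fz 7.6 tilt [ 0.0003 -0.0015]
```

Emit:
{"fn": "move_arm", "kwargs": {"series": [[[0,0.0003,0.0035],0],[[0,0.0003,0.0035],0],[[0,0.0003,0.0035],0],[[0,0.0003,0.0035],0],[[0,0,0],0],[[0,0,0],0],[[0,0,0],0],[[0,0,0],0]]}}

```text
time_s: 14.28
tcp_pos: [0.5661, -0.3144, 0.0899]
ee_rot: [2.367, 2.063, -0.001]
ft_force: [-6.0, 0.2, 5.6]
opening: 0.26
finger_force: 79.8
```

```bash
python3 - <<'E'
from h import *
s,M=st()
d=snap('wrist','w6.png')
u=proj(d,np.append(UX*.6035+UY*YL,.06))[0];vs=range(*[int(proj(d,np.append(UX*.6027+UY*y,.06))[1]) for y in(YL+.01,YL-.01)])
L,Q=slot_edges(d,u,vs);print('Lslot fixed x',np.median(L[:,:2]@UX),'width',np.median((Q-L)[:,:2]@UX))
g=cv2.cvtColor(d['pixels'],cv2.COLOR_BGR2GRAY)
v0=int(proj(d,np.append(UX*.603+UY*(YR+.012),.06))[1])
for v in range(v0-4,v0+4,2):
    L,Q=slot_edges(d,proj(d,np.append(UX*.6025+UY*YR,.06))[0],[v]);print(v,((Q-L)[0,:2]@UX*1e3).round(2),end=' ')
E
```

```text
t 14.28 hx 0.6039 hy -0.2337 tip z 0.0249 yaw -7.84 Fx -6.0 Fy -0.7 Fz 5.6 tilt [ 0.0006 -0.0015]
Lslot fixed x 0.5993831272387021 width 0.006843449833349589
185 3.8 187 8.99 189 9.03 191 9.3
```

Emit:
{"fn": "move_arm", "kwargs": {"series": [[[0,-0.001,-0.02],0],[[0,-0.001,-0.05],0],[[0,-0.001,-0.08],0],[[0,-0.002,-0.08],0],[[0.05,-0.003,-0.01],0],[[0.2,0,0],0],[[0.2,0,0],0],[[0.105,0,0],0]]}}

```text
time_s: 15.32
tcp_pos: [0.5795, -0.2009, 0.1368]
ee_rot: [-2.366, -2.065, -0.0]
ft_force: [-0.3, 0.3, -2.8]
opening: 0.256
finger_force: 79.0
```

Emit:
{"fn": "move_arm", "kwargs": {"series": [[[0,0,0],0],[[0,0,0],0]]}}

```text
time_s: 15.58
tcp_pos: [0.5799, -0.2047, 0.1369]
ee_rot: [2.368, 2.063, -0.0]
ft_force: [0.5, -0.3, -2.1]
opening: 0.254
finger_force: 79.0
```

```bash
python3 - <<'E'
from h import *
s,M=st()
d=snap('wrist','w7.png')
c=d['pixels'][150:290,170:350];cv2.imwrite('pics/w7b.png',cv2.resize(c,(720,560),interpolation=cv2.INTER_CUBIC))
E
```

```text
t 15.57 hx 0.6025 hy -0.1231 tip z 0.0719 yaw -7.88 Fx 0.5 Fy -0.2 Fz -2.1 tilt [ 0.0009 -0.0013]
```

View pics/w7b.png

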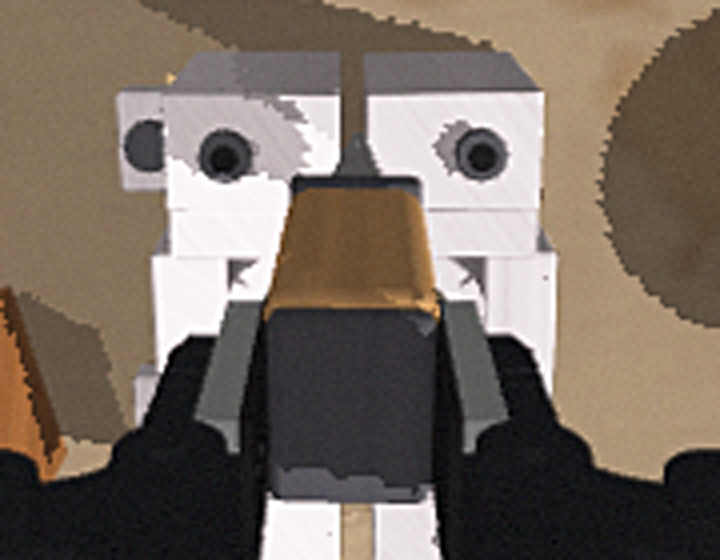

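The tip at crop (356,140) is over the left slot (341–367), about 0.4 mm towards the cover. The handle sits in the pads as before, so it hasn't slipped.

Emit:
{"fn": "move_arm", "kwargs": {"series": [[[0,-0.002,0.03],0],[[0,0,0.04],0],[[0,0,0.04],0],[[0,0,0.025],0],[[0,0,0.01],0],[[0,0,0.004],0],[[0,0,0.003],0]]}}

```text
time_s: 16.5
tcp_pos: [0.5792, -0.2035, 0.1064]
ee_rot: [2.368, 2.064, -0.0]
ft_force: [0.4, 0.6, -1.6]
opening: 0.26
finger_force: 79.0
```

```bash
python3 -c "
from h import *
st()"
```

```text
t 16.5 hx 0.6016 hy -0.1221 tip z 0.0414 yaw -7.86 Fx 0.3 Fy 0.7 Fz -1.6 tilt [ 0.0001 -0.0002]
```

Emit:
{"fn": "move_arm", "kwargs": {"series": [[[0,0.0003,0.004],0],[[0,0.0003,0.0035],0],[[0,0.0003,0.0035],0],[[0,0.0003,0.0035],0],[[0,0.0003,0.0035],0],[[0,0.0003,0.0035],0]]}}

```text
time_s: 17.25
tcp_pos: [0.5796, -0.2037, 0.1023]
ee_rot: [2.368, 2.064, -0.0]
ft_force: [-0.2, 0.5, 1.6]
opening: 0.256
finger_force: 79.4
```

```bash
python3 -c "
from h import *
st()"
```

```text
t 17.25 hx 0.6020 hy -0.1222 tip z 0.0373 yaw -7.86 Fx -0.3 Fy 0.4 Fz 1.6 tilt [ 0.0002 -0.0002]
```

Emit:
{"fn": "move_arm", "kwargs": {"series": [[[0,0.0004,0.0035],0],[[0,0.0004,0.0035],0],[[0,0.0004,0.0035],0],[[0,0.0004,0.0035],0],[[0,0.0004,0.0035],0],[[0,0.0004,0.0035],0],[[0,0.0004,0.0035],0]]}}

```text
time_s: 18.12
tcp_pos: [0.5802, -0.2038, 0.0977]
ee_rot: [2.368, 2.064, -0.0]
ft_force: [-2.8, 0.2, 6.5]
opening: 0.256
finger_force: 80.1
```

```bash
python3 -c "
from h import *
st()"
```

```text
t 18.12 hx 0.6027 hy -0.1222 tip z 0.0327 yaw -7.86 Fx -2.8 Fy -0.2 Fz 6.5 tilt [ 0.0003 -0.0004]
```

Emit:
{"fn": "move_arm", "kwargs": {"series": [[[0,0.0003,0.0035],0],[[0,0.0003,0.0035],0],[[0,0.0004,0.0035],0],[[0,0.0003,0.0035],0],[[0,0.0004,0.0035],0],[[0,0.0003,0.0035],0],[[0,0.0004,0.0035],0],[[0,0.0004,0.0035],0]]}}

```text
time_s: 19.12
tcp_pos: [0.5808, -0.204, 0.0927]
ee_rot: [2.368, 2.063, 0.0]
ft_force: [-3.4, 0.6, 8.6]
opening: 0.259
finger_force: 80.5
```

```bash
python3 -c "
from h import *
st()"
```

```text
t 19.12 hx 0.6033 hy -0.1223 tip z 0.0277 yaw -7.86 Fx -3.5 Fy 0.1 Fz 8.6 tilt [ 0.0006 -0.0007]
```

Emit:
{"fn": "move_arm", "kwargs": {"series": [[[0,0.0003,0.003],0],[[0,0.0003,0.003],0],[[0,0.0004,0.003],0],[[0,0.0003,0.003],0],[[0,0.0004,0.003],0],[[0,0.0003,0.003],0],[[0,0.0004,0.003],0],[[0,0.0003,0.003],0]]}}

```text
time_s: 20.12
tcp_pos: [0.5814, -0.2041, 0.0881]
ee_rot: [2.368, 2.063, 0.0]
ft_force: [-2.5, 0.8, 10.5]
opening: 0.255
finger_force: 80.5
```

```bash
python3 -c "
from h import *
st()"
```

```text
t 20.12 hx 0.6039 hy -0.1223 tip z 0.0231 yaw -7.87 Fx -2.6 Fy 0.5 Fz 10.5 tilt [ 0.0009 -0.0007]
```

Emit:
{"fn": "move_arm", "kwargs": {"series": [[[0,0.0003,0.0025],0],[[0,0.0003,0.0025],0],[[0,0.0003,0.0025],0],[[0,0.0003,0.0025],0],[[0,0.0003,0.0025],0],[[0,0.0003,0.0025],0],[[0,0,0],0],[[0,0,0],0]]}}

```text
time_s: 21.12
tcp_pos: [0.5818, -0.2041, 0.0849]
ee_rot: [2.368, 2.063, 0.001]
ft_force: [-2.1, 1.0, 8.1]
opening: 0.255
finger_force: 80.4
```

```bash
cat >> h.py <<'E'
def widths(fn,x=.6035):
    s,M=st(); d=snap('wrist',fn); th=s['tcp_pos'][:2]@UY
    for n,y in(('L',YL),('R',YR)):
        ys=(y+.01,y-.01) if abs(th-y)>.05 else (y+.014,y+.0115)
        u=proj(d,np.append(UX*x+UY*y,.06))[0];vs=[int(proj(d,np.append(UX*x+UY*q,.06))[1]) for q in ys]
        try:
            L,Q=slot_edges(d,u,range(vs[0],min(vs[1],383)+1)); w=(Q-L)[:,:2]@UX*1e3; print(n,'open',(w-5).round(1).tolist()[::2])
        except Exception as e: print(n,e)
E
python3 -c "
from h import *
widths('w8.png')"
```

```text
t 21.12 hx 0.6043 hy -0.1223 tip z 0.0199 yaw -7.88 Fx -2.2 Fy 0.7 Fz 8.1 tilt [ 0.001  -0.0007]
L open [17.9, 14.8]
R open [-4.2, -4.0, -3.0, 272.5, 279.2, 284.3, nan, 404.9, 258.5, 262.1]h.py:33: RuntimeWarning: divide by zero encountered in scalar divide
  L.append(plane(d,l+(g[v,l]-lev)/(g[v,l]-g[v,l+1]),v,.06)); Q.append(plane(d,r-(g[v,r]-lev)/(g[v,r]-g[v,r-1]),v,.06))
h.py:17: RuntimeWarning: invalid value encountered in divide
  o,r=ray(d,u,v); return o+r*(z-o[2])/r[2]
```

Emit:
{"fn": "move_arm", "kwargs": {"series": [[[0,0,0],0],[[0,0,0],0],[[0,0,0],0],[[0,0,0],0],[[0,0,0],0],[[0,0,0],0]]}}

```text
time_s: 21.92
tcp_pos: [0.5819, -0.2041, 0.0843]
ee_rot: [2.368, 2.063, 0.001]
ft_force: [-1.3, 0.1, 5.5]
opening: 0.257
finger_force: 80.0
```

Emit:
{"fn": "move_arm", "kwargs": {"series": [[[0,0,-0.02],0],[[0,0,-0.06],0],[[0,0,-0.1],0],[[0,0,-0.08],0],[[-0.05,0,-0.01],0],[[-0.2,0,0],0],[[-0.2,0,0],0],[[-0.1,0,0],0]]}}

```text
time_s: 22.92
tcp_pos: [0.5657, -0.3152, 0.1372]
ee_rot: [-2.371, -2.061, 0.0]
ft_force: [-0.4, 0.6, -2.1]
opening: 0.261
finger_force: 79.1
```

Emit:
{"fn": "move_arm", "kwargs": {"series": [[[0,0,0],0],[[0,0,0],0]]}}

```text
time_s: 23.18
tcp_pos: [0.5661, -0.3113, 0.1372]
ee_rot: [-2.367, -2.063, -0.001]
ft_force: [-0.4, 0.9, -2.3]
opening: 0.256
finger_force: 79.1
```

```bash
python3 -c "
from h import *
widths('w9.png')"
```

```text
t 23.18 hx 0.6035 hy -0.2306 tip z 0.0722 yaw -7.85 Fx -0.5 Fy 0.9 Fz -2.3 tilt [-0.0011  0.0019]
L open [5.8, 5.8, 5.8, 5.8, 5.6, 5.6, 5.5, 5.5, 5.3, 5.3, 5.3, 5.4, 5.4]
R open [4.0, 4.1]
```

Emit:
{"fn": "move_arm", "kwargs": {"series": [[[-0.01,-0.002,0.03],0],[[0,0,0.05],0],[[0,0,0.06],0],[[0,0,0.04],0],[[0,0,0.02],0],[[0,0.0003,0.004],0],[[0,0.0003,0.0035],0],[[0,0.0003,0.0035],0]]}}

```text
time_s: 24.22
tcp_pos: [0.5656, -0.3148, 0.0958]
ee_rot: [-2.368, -2.064, 0.001]
ft_force: [-2.0, 0.8, -1.1]
opening: 0.256
finger_force: 79.2
```

```bash
python3 -c "
from h import *
st()"
```

```text
t 24.23 hx 0.6034 hy -0.2341 tip z 0.0308 yaw -7.87 Fx -2.1 Fy 0.5 Fz -1.1 tilt [-0.0006  0.    ]
```

Emit:
{"fn": "move_arm", "kwargs": {"series": [[[0,-0.001,0.0035],0],[[0,0,0.0035],0],[[0,0.0002,0.0035],0],[[0,0.0003,0.0035],0],[[0,0.0004,0.0035],0],[[0,0.0004,0.0035],0],[[0,0.0004,0.0035],0],[[0,0.0004,0.0035],0]]}}

```text
time_s: 25.22
tcp_pos: [0.5659, -0.3148, 0.0902]
ee_rot: [-2.368, -2.064, 0.001]
ft_force: [-4.9, 1.0, 5.0]
opening: 0.259
finger_force: 79.8
```

```bash
python3 -c "
from h import *
st()"
```

```text
t 25.23 hx 0.6038 hy -0.2341 tip z 0.0252 yaw -7.86 Fx -5.0 Fy 0.4 Fz 5.0 tilt [-0.0006 -0.0001]
```

Emit:
{"fn": "move_arm", "kwargs": {"series": [[[0,0.0002,0.003],0],[[0,0.0002,0.003],0],[[0,0.0002,0.003],0],[[0,0.0003,0.003],0],[[0,0.0003,0.003],0],[[0,0.0004,0.003],0],[[0,0.0003,0.003],0],[[0,0.0004,0.003],0]]}}

```text
time_s: 26.22
tcp_pos: [0.5664, -0.315, 0.0856]
ee_rot: [2.368, 2.064, -0.001]
ft_force: [-5.2, -0.2, 6.8]
opening: 0.256
finger_force: 80.2
```

```bash
python3 -c "
from h import *
st()"
```

```text
t 26.23 hx 0.6043 hy -0.2343 tip z 0.0206 yaw -7.85 Fx -5.2 Fy -1.0 Fz 6.8 tilt [-0.0004 -0.0003]
```

Emit:
{"fn": "move_arm", "kwargs": {"series": [[[0,0.0003,0.003],0],[[0,0.0003,0.003],0],[[0,0.0003,0.003],0],[[0,0.0003,0.003],0],[[0,0.0003,0.003],0],[[0,0.0004,0.003],0],[[0,0.0003,0.003],0],[[0,0.0004,0.003],0]]}}

```text
time_s: 27.22
tcp_pos: [0.5669, -0.3152, 0.0811]
ee_rot: [2.368, 2.064, -0.001]
ft_force: [-5.9, 0.9, 7.9]
opening: 0.256
finger_force: 80.3
```

```bash
python3 -c "
from h import *
st()"
```

```text
t 27.23 hx 0.6049 hy -0.2344 tip z 0.0161 yaw -7.85 Fx -5.9 Fy 0.0 Fz 7.9 tilt [-0.0002 -0.0006]
```

Emit:
{"fn": "move_arm", "kwargs": {"series": [[[0,0.0002,0.0025],0],[[0,0.0002,0.0025],0],[[0,0.0002,0.002],0],[[0,0,0],0],[[0,0,0],0],[[0,0,0],0],[[0,0,0],0],[[0,0,0],0]]}}

```text
time_s: 28.22
tcp_pos: [0.5673, -0.3152, 0.0792]
ee_rot: [2.368, 2.064, -0.0]
ft_force: [-5.6, 0.0, 4.8]
opening: 0.257
finger_force: 79.9
```

Emit:
{"fn": "move_arm", "kwargs": {"series": [[[0,0,0],0],[[0,0,0],0],[[0,0,0],0],[[0,0,0],0],[[0,0,0],0],[[0,0,0],0],[[0,0,0],0],[[0,0,0],0]]}}

```text
time_s: 29.22
tcp_pos: [0.5673, -0.315, 0.0788]
ee_rot: [2.369, 2.064, 0.0]
ft_force: [-4.7, 0.0, 1.7]
opening: 0.252
finger_force: 79.6
```

```bash
python3 -c "
from h import *
st()"
```

```text
t 29.23 hx 0.6052 hy -0.2341 tip z 0.0138 yaw -7.87 Fx -4.6 Fy -0.6 Fz 1.7 tilt [ 0.0002 -0.0001]
```

Emit:
{"fn": "move_arm", "kwargs": {"series": [[[0,-0.001,-0.03],0],[[0,-0.001,-0.07],0],[[0,-0.001,-0.1],0],[[0,-0.002,-0.08],0],[[0.05,-0.0035,-0.01],0],[[0.2,0,0],0],[[0.2,0,0],0],[[0.107,0,0],0]]}}

```text
time_s: 30.22
tcp_pos: [0.5804, -0.2015, 0.1365]
ee_rot: [-2.365, -2.065, 0.0]
ft_force: [-0.1, -0.2, -3.1]
opening: 0.258
finger_force: 79.1
```

Emit:
{"fn": "move_arm", "kwargs": {"series": [[[0,0,0],0],[[0,0,0],0]]}}

```text
time_s: 30.48
tcp_pos: [0.5811, -0.2054, 0.1369]
ee_rot: [2.368, 2.063, -0.0]
ft_force: [-0.1, 1.1, -2.4]
opening: 0.258
finger_force: 79.1
```

```bash
python3 - <<'E'
from h import *
s,M=st();d=snap('wrist','w10.png')
c=d['pixels'][130:384,160:360];cv2.imwrite('pics/w10b.png',cv2.resize(c,(600,762))[:600])
for y in (YL+.014,YL+.0125,YL+.011): 
    v=int(proj(d,np.append(UX*.603+UY*y,.06))[1]);u=proj(d,np.append(UX*.6018+UY*y,.06))[0]
    L,Q=slot_edges(d,u,[v]);print((Q-L)[0,:2]@UX*1e3-5,L[0,:2]@UX)
E
```

```text
t 30.48 hx 0.6038 hy -0.1237 tip z 0.0719 yaw -7.88 Fx -0.3 Fy 1.1 Fz -2.4 tilt [ 0.0006 -0.0011]
5.395046742524993 0.5995961816849509
5.413761259438964 0.5996032591032778
5.449596278841723 0.5995824879478973
```

Emit:
{"fn": "move_arm", "kwargs": {"series": [[[0.003,-0.001,0.03],0],[[0,0,0.05],0],[[0,0,0.06],0],[[0,0,0.05],0],[[0,0,0.025],0],[[0,0,0.01],0],[[0,0.0003,0.004],0],[[0,0.0003,0.0035],0]]}}

```text
time_s: 31.52
tcp_pos: [0.5811, -0.2039, 0.0907]
ee_rot: [2.368, 2.063, 0.0]
ft_force: [0.9, -0.6, -2.1]
opening: 0.254
finger_force: 79.2
```

```bash
python3 -c "
from h import *
st()"
```

```text
t 31.52 hx 0.6036 hy -0.1221 tip z 0.0257 yaw -7.87 Fx 1.0 Fy -0.4 Fz -2.1 tilt [ 0.0007 -0.0004]
```

Emit:
{"fn": "move_arm", "kwargs": {"series": [[[0,0.0004,0.0035],0],[[0,0.0004,0.0035],0],[[0,0.0004,0.0035],0],[[0,0.0004,0.003],0],[[0,0.0004,0.003],0],[[0,0.0003,0.003],0],[[0,0.0004,0.003],0],[[0,0.0003,0.003],0]]}}

```text
time_s: 32.52
tcp_pos: [0.5816, -0.204, 0.0857]
ee_rot: [2.368, 2.063, 0.0]
ft_force: [1.4, -0.5, 2.0]
opening: 0.26
finger_force: 79.7
```

```bash
python3 -c "
from h import *
st()"
```

```text
t 32.52 hx 0.6041 hy -0.1222 tip z 0.0207 yaw -7.86 Fx 1.5 Fy -0.3 Fz 2.0 tilt [ 0.0005 -0.0004]
```

Emit:
{"fn": "move_arm", "kwargs": {"series": [[[0,0.0006,0.003],0],[[0,0.0005,0.003],0],[[0,0.0005,0.003],0],[[0,0.0004,0.003],0],[[0,0.0004,0.003],0],[[0,0.0004,0.003],0],[[0,0.0004,0.003],0],[[0,0.0004,0.003],0]]}}

```text
time_s: 33.52
tcp_pos: [0.5822, -0.2041, 0.0813]
ee_rot: [2.368, 2.064, -0.0]
ft_force: [-0.2, 0.8, 7.9]
opening: 0.257
finger_force: 80.4
```

```bash
python3 -c "
from h import *
st()"
```

```text
t 33.52 hx 0.6048 hy -0.1222 tip z 0.0163 yaw -7.86 Fx -0.3 Fy 0.8 Fz 7.9 tilt [ 0.0003 -0.0004]
```

Emit:
{"fn": "move_arm", "kwargs": {"series": [[[0,0.0004,0.0025],0],[[0,0.0003,0.0025],0],[[0,0.0002,0.002],0],[[0,0,0],0],[[0,0,0],0],[[0,0,0],0],[[0,0,0],0],[[0,0,0],0]]}}

```text
time_s: 34.52
tcp_pos: [0.5824, -0.2041, 0.0797]
ee_rot: [2.368, 2.063, 0.0]
ft_force: [0.5, 0.1, 6.4]
opening: 0.258
finger_force: 80.2
```

Emit:
{"fn": "move_arm", "kwargs": {"series": [[[0,0,0],0],[[0,0,0],0],[[0,0,0],0],[[0,0,0],0],[[0,0,0],0],[[0,0,0],0],[[0,0,0],0],[[0,0,0],0]]}}

```text
time_s: 35.52
tcp_pos: [0.5825, -0.2041, 0.0792]
ee_rot: [2.368, 2.063, 0.0]
ft_force: [1.2, -0.2, 5.6]
opening: 0.255
finger_force: 80.0
```

```bash
python3 -c "
from h import *
st()"
```

```text
t 35.52 hx 0.6050 hy -0.1222 tip z 0.0142 yaw -7.87 Fx 1.3 Fy -0.1 Fz 5.6 tilt [ 0.0005 -0.0003]
```

Emit:
{"fn": "move_arm", "kwargs": {"series": [[[0,0.001,0.001],0],[[0,0,0.001],0],[[0,0,0],0],[[0,0,0],0],[[0,0,0],0],[[0,0,0],0],[[0,0,0],0],[[0,0,0],0]]}}

```text
time_s: 36.52
tcp_pos: [0.5826, -0.204, 0.0787]
ee_rot: [2.368, 2.064, 0.0]
ft_force: [1.3, -0.2, 4.5]
opening: 0.255
finger_force: 79.9
```

```bash
python3 -c "
from h import *
st()"
```

```text
t 36.52 hx 0.6051 hy -0.1221 tip z 0.0137 yaw -7.87 Fx 1.3 Fy 0.0 Fz 4.5 tilt [ 0.0002 -0.0001]
```

Emit:
{"fn": "move_arm", "kwargs": {"series": [[[0,0,-0.03],0],[[0,0,-0.08],0],[[0,0,-0.11],0],[[0,0,-0.11],0],[[-0.04,-0.05,-0.05],0],[[-0.14,-0.2,0],0],[[-0.15,-0.21,0],0],[[-0.15,-0.214,0],0]]}}

```text
time_s: 37.52
tcp_pos: [0.4327, -0.2803, 0.1544]
ee_rot: [-2.366, -2.063, 0.002]
ft_force: [-0.0, -1.3, -1.7]
opening: 0.256
finger_force: 79.2
```

Emit:
{"fn": "move_arm", "kwargs": {"series": [[[0,0,0],0],[[0,0,0],0],[[0,0,0],0]]}}

```text
time_s: 37.9
tcp_pos: [0.4364, -0.2802, 0.1547]
ee_rot: [-2.367, -2.065, -0.0]
ft_force: [0.8, 0.4, -2.2]
opening: 0.255
finger_force: 79.3
```

```bash
python3 - <<'E'
from h import *
s,M=st();d=snap('wrist','w11.png');print(s['tcp_pos'])
for n,y in(('L',YL),('R',YR)):
    vs=[int(proj(d,np.append(UX*.604+UY*q,.06))[1]) for q in(y+.008,y-.008)];u=proj(d,np.append(UX*.605+UY*y,.06))[0]
    L,Q=slot_edges(d,u,range(*vs));w=(Q-L)[:,:2]@UX*1e3-5;print(n,'open',w.round(1).tolist(),np.median(w))
p=np.array([.436,-.2805]);print('to stand',(M.T@np.append(p-s['tcp_pos'][:2],0))/.2,'z',(s['tcp_pos'][2]-.071)/.2)
E
```

```text
t 37.9 hx 0.4707 hy -0.2176 tip z 0.0897 yaw -7.81 Fx 0.8 Fy 0.5 Fz -2.2 tilt [0.     0.0001]
[ 0.43637097 -0.28020694  0.15472216]
L open [7.3, 7.2, 7.7, 7.5, 7.4, 7.3, 7.4, 7.1, 7.3, 7.7, 7.6, 7.3, 7.3, 7.2, 7.1, 7.1, 7.1, 7.3] 7.311111842715486
R open [7.3, 7.2, 7.1, 6.9, 7.4, 7.2, 7.1, 7.3, 7.3, 7.0, 6.8, 6.7, 7.2, 6.8] 7.136864898134284
to stand [-1.70370667e-03 -1.63859301e-03 -2.79549491e-07] z 0.4186107836362419
```

Emit:
{"fn": "move_arm", "kwargs": {"series": [[[-0.0015,-0.0015,0],-0.139],[[0,0,0],-0.139],[[0,0,0.06],0],[[0,0,0.1],0],[[0,0,0.1],0],[[0,0,0.06],0],[[0,0,0.02],0],[[0,0,0],0]]}}

```text
time_s: 38.95
tcp_pos: [0.4357, -0.2809, 0.0866]
ee_rot: [-2.13, -2.309, 0.0]
ft_force: [0.6, -0.7, -2.3]
opening: 0.259
finger_force: 79.3
```

```bash
python3 -c "
from h import *
s,M=st();print(s['tcp_pos'])"
```

```text
t 38.95 hx 0.4701 hy -0.2184 tip z 0.0216 yaw 4.63 Fx 0.7 Fy -0.6 Fz -2.3 tilt [-0.  0.]
[ 0.4356762  -0.28089681  0.08660589]
```

No contact so far, so I'll seat it.

Emit:
{"fn": "move_arm", "kwargs": {"series": [[[0,0,0.03],0],[[0,0,0.025],0],[[0,0,0.015],0],[[0,0,0.006],0],[[0,0,0.002],0],[[0,0,0],0]]}}

```text
time_s: 39.7
tcp_pos: [0.4355, -0.2809, 0.0712]
ee_rot: [2.13, 2.309, -0.0]
ft_force: [-0.0, -0.0, -2.1]
opening: 0.262
finger_force: 79.3
```

```bash
python3 -c "
from h import *
s,M=st();print(s['tcp_pos'])"
```

```text
t 39.7 hx 0.4700 hy -0.2185 tip z 0.0062 yaw 4.64 Fx -0.0 Fy -0.0 Fz -2.1 tilt [ 0.0001 -0.0001]
[ 0.43554707 -0.28093253  0.07118409]
```

Emit:
{"fn": "move_arm", "kwargs": {"series": [[[0,0,0.002],0],[[0,0,0.001],0],[[0,0,0],0]]}}

```text
time_s: 40.08
tcp_pos: [0.4356, -0.2811, 0.071]
ee_rot: [2.129, 2.309, -0.0]
ft_force: [-1.2, 0.1, 4.0]
opening: 0.256
finger_force: 80.0
```

Emit:
{"fn": "move_arm", "kwargs": {"series": [[[0,0,0],0],[[0,0,0],0],[[0,0,0],0],[[0,0,0],0],[[0,0,0],0],[[0,0,0],0]], "jaw": 80}}

```text
time_s: 40.83
tcp_pos: [0.4355, -0.2809, 0.0705]
ee_rot: [-2.13, -2.309, 0.0]
ft_force: [0.4, -0.2, -0.4]
opening: 0.939
finger_force: 0.0
```

Emit:
{"fn": "move_arm", "kwargs": {"series": [[[0,0,-0.04],0],[[0,0,-0.1],0],[[0,0,-0.2],0],[[0,0,-0.2],0],[[0,0,-0.1],0],[[0,0,-0.05],0],[[0,0,0],0],[[0,0,0],0]]}}

```text
time_s: 41.82
tcp_pos: [0.4349, -0.2803, 0.2076]
ee_rot: [-2.128, -2.308, -0.0]
ft_force: [-0.6, 0.1, 0.1]
opening: 0.936
finger_force: 0.0
```

```bash
python3 - <<'E'
from h import *
s,M=st();d=snap('wrist','w12.png');print(s['tcp_pos'],s['opening'])
cv2.imwrite('pics/w12b.png',cv2.resize(d['pixels'],(800,600)))
E
```

```text
t 41.83 hx 0.4693 hy -0.2179 tip z 0.1426 yaw 4.64 Fx -0.6 Fy -0.0 Fz 0.1 tilt [-0.0016  0.0016]
[ 0.43489578 -0.28031302  0.2075594 ] 0.9360202557457636
```

View pics/w12b.png

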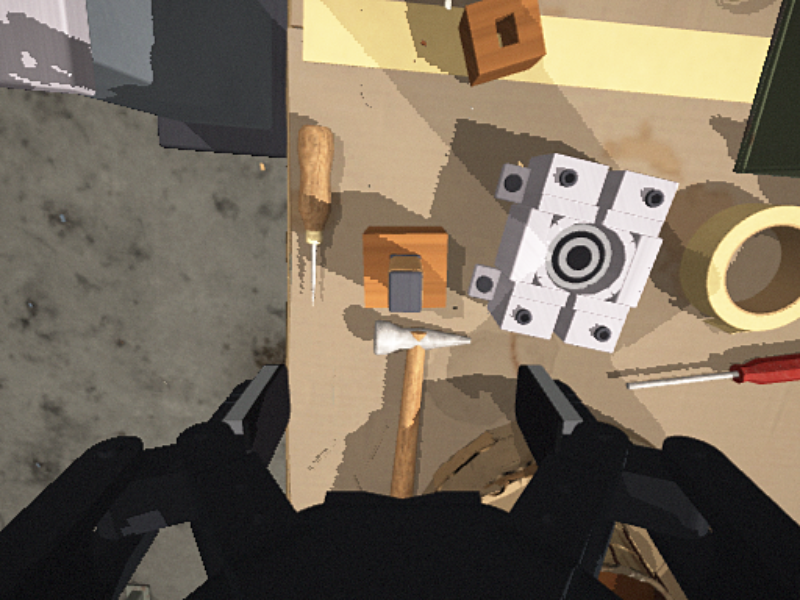

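The wedge stands seated in its stand at (405,285), the seam is open at both ends near (612,185) and (562,328), and the other tools haven't moved. I'm handing it in.

```bash
python3 -c "
from plant import env
print(env.job_done())"
```

```text
the job is handed in; nothing more can be done
None
```

The job is handed in after about 42 s: the seam is open roughly 7 mm at both ends (7.3 mm left and 7.1 mm right by camera, about 6.9 mm by blade depth), the wedge is back upright in its stand, and the other tools were left alone.

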